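# Turn the battery carousel and put the flat pack on charge

### The arm

A 7-joint arm with a two-finger parallel gripper is mounted at the origin on the work surface. World frame = base frame: x ahead of the robot, y to its left, z up, the work surface at z = 0. Lengths are in mm, angles in rad, forces in N, time in s.
With the tool pointing down it reaches from about 400 to 850 mm from the base axis. Payload 4.5 kg.
Tool frame: the origin (TCP) lies between the finger pads; the fingertips stand 14 mm ahead of it and the grasp point (between the pads) lies 5 mm behind it; z points along the fingers, y is the line along which they close (so a half turn about z gives the same grasp; the last joint's range is limited). The gripper opens to 88 mm and grips with 3 to 60 N. Pads are 18 mm wide; open, the fingers measure 123 mm over their backs; the gripper's body (75 mm by 187 mm) begins 45 mm behind the grasp point.
Start: joints at [1.354, 0.689, -0.195, 1.565, 0.157, 0.902, -0.215], TCP at [155.14, -605.462, 252.743] pointing down, gripper open.
Joint ranges: [-3.01, 3.01], [-0.46, 2.08], [-1.47, 1.51], [0.13, 2.56], [-1, 4.14], [0.04, 2.09], [-2.66, 2.66]. Speed limits (rad/s): [2.57, 2.57, 3.14, 3.14, 3.14, 3.14, 3.14].

### API

Orientations are given as a unit quaternion [w, x, y, z].
In Python, from plant import env, capture, camera_info gives the robot as it stands. The module is installed in compiled form; this text tells all that it offers.
- The arm moves only by the shell command python3 -m handwheel 'ROWS'. ROWS is JSON, a list of rows, each an object of numbers: "dx", "dy", "dz": the shift along the tool's x, y, z in m; "roll": the turn about the tool's z in rad; "fingers": the opening, from 0 (shut) to 1 (fully open). A call has 1 to 10 rows; each row shifts and turns the commanded pose from where the row before left it, along the tool's axes as they then stand; what a row does not reach is not made up. A row lasts 1/10 s, in which the tool goes at most 50 mm and 8.59 degrees, less where a joint would pass 70% of its speed; a pose out of reach is approached as far as the arm can. A call is refused whole if a number of a shift passes 0.05 or a number of a turn 0.15, either way. A call with a gripper value outside its range is refused whole. The fingers move at their own pace and stop on an object; the grip force is fixed at half the most. Time passes only in rows, so rows that do not move let the fingers close. It gives the time, the measured TCP pose, the force, the opening and the grip force at its end, in the units of the state.
- env.get_obs(): the state, without advancing time (a new reading comes with each control period).
- capture(name): name is "scene" or "top" or "wrist"; returns (picture, depth): 480x640x3 uint8, red, green, blue; 480x640 float32, mm along the optical axis (not along the pixel's ray), 0 where there is no reading.
- camera_info(name): a dict with "camera_matrix" (3x3 intrinsics, pixels), "camera_from_world" (4x4, takes a point from world to camera coordinates); the wrist camera has in their place "T_tool_cam" (4x4, takes a point from camera to tool coordinates, whose origin is the TCP and whose axes are the flange's). Camera axes: x right, y down, z forward; pixel columns grow to the right and rows downward; lengths in mm; the calibration is good to about 2 mm. The wrist camera is an equidistant fisheye: a pixel r from the principal point sees the ray r / f radians off the axis. A picture is of the moment at which its call begins: read the wrist's pose just before it. camera_info takes no time and is no camera call.
- env.hand_in(): hands the job in; it is judged then, once.
The state is a dict: "clock": time; "q": joint angles; "joint_velocities": joint speeds; "effort": joint torques, N m; "tcp_pos": TCP position; "eef_rot": TCP orientation; "ft_force": force on the tool from outside, world axes, zero at the start; "torque": the same for the moment, N m; "finger_gap": finger opening in mm; "gripper_force": force on a finger pad.
Only numpy, scipy, OpenCV 4.12 (cv2) and the standard library are available. Lean on these libraries where they do the work, as an engineer would, in place of code of your own. Each camera call takes 0.05 s, during which the arm holds its last target. There are 200 camera calls.

### The job

Put the flat battery pack, the one with the yellow band, on charge: turn the carousel by its blue-topped handle posts until that pack's bay stands at the open front of the guard, then lift the pack out there and stand it upright, fully home, in the charger's socket. The orange bar clamp that was left lying over the socket must go into the black tray. Leave the other packs in their bays and do not shift or knock over anything else on the bench.

Things in the scene. Friction and masses are not known exactly. Their poses are not given: they have to be found in the camera images.
- carousel: Fixed stand of the parts carousel; origin on the bench at the turntable's axis. Its -x axis points to the open front, roughly towards the robot; its +x half is roofed at height 197 mm by a fixed wire guard (yellow rim, radius 192 mm, bars 50 mm apart) whose straight front edge lies 20 mm to the +x side of the axis, on four uprights: two at the ends of that front edge, two behind.
- flat_pack_mid (a point): Centre of the flat battery pack: black box, 110 mm tall, 48 by 72 mm, with a yellow band round it and a yellow top; 0.35 to 0.6 kg. It stands in a bay, its 48 mm (own x axis) along the carousel's radius. In its bay its centre is 100 mm above the bench.
- clamp_mid (a point): Middle of the clamp's bar, half-way up. Small bar clamp with orange jaws lying flat on the charger, 160 mm long along its own x, steel bar 18 mm wide and 20 mm high, two jaws 22 to 26 mm wide near the ends (centres at x -66 and +56 mm) reaching 55 mm to its +y side; 0.2 to 0.4 kg.
- charger: Grey charger fixed on the bench, 140 (x) by 120 (y) mm and 55 mm high; origin under its centre.
- socket (a point): Centre of the floor of the charger's socket, 27 mm above the bench. The socket is 56 mm along the charger's x by 80 mm along its y and 28 mm deep, open at the top; the pack goes in standing, either way round. Seated, the pack's centre is 55 mm above this point. Its axes are the charger's.
- tray: Black open tray fixed on the bench, 250 (own x) by 160 (own y) by 50 mm high, walls and floor 5 mm; origin under its centre.
- drill: Red and black cordless drill standing on its battery foot, 195 mm tall; not to be disturbed; origin at its underside.
- glue: Yellow glue bottle, 150 mm tall, 52 mm across, near the charger; not to be disturbed; origin at its underside.
- water: Blue water bottle, 210 mm tall, 72 mm across; not to be disturbed; origin at its underside.
- tape: Black tape measure with a red disc, 75 mm, 38 mm high; not to be disturbed; origin at its underside.
- pack_a: Charged battery pack, like the flat one but with a red band; stays in its bay; origin at the centre of its underside.
- pack_b: As pack_a.
- pack_c: As pack_a.
- turntable: Grey turntable, 340 mm across, top 45 mm above the bench; origin on the bench at its vertical axis; turns both ways without end, stiffly (0.15 N m), stays where left. Five handle posts half-way between its five bays, 152 mm from the axis, at 36, 108, 180, 252, 324 degrees round from its own -x: blue cylinders 24 mm across, 130 to 165 mm above the bench, on 14 mm steel rods.
- bay (a point): Centre of the floor of the flat pack's bay, 115 mm from the axis along the turntable's own -x, 45 mm above the bench. The five bays are 72 degrees apart, each a pocket 56 mm (radial) by 80 mm with 18 mm high walls; one is empty.
Things that resemble listed ones, but are neither listed nor needed, are in the scene too. Leave any turquoise look-alike of the part that bears flat_pack_mid alone.

How it is judged:
By the outcome, as a careful person would: the job done as asked, in the order asked, and still so for the second after the job is handed in, with the robot touching nothing.
It also fails if it takes over 67 s, if anything falls off the work surface, if the arm or the gripper's body presses on something with over 40 N, if the wrist force passes 120 N, or if a joint passes its speed limit or range.

## Working session

There is one attempt and no reset: what is moved stays moved. The work goes in short steps, Python scripts to look and compute and a shell command to move; the robot and the scene stay as the last step left them, time stands still between calls to the robot, and variables do not carry over. Pictures are saved under pics/ and viewed, at most 10 in all, crops included, and the job is handed in when it is done.

```bash
mkdir -p pics; cat > h.py <<'E'
import numpy as np, cv2
from plant import env, capture, camera_info
def save(n,p): cv2.imwrite('pics/'+n+'.png', cv2.cvtColor(p,cv2.COLOR_RGB2BGR))
def pts(cam,d):
    i=camera_info(cam);K=np.array(i['camera_matrix']);T=np.linalg.inv(np.array(i['camera_from_world']))
    v,u=np.mgrid[:480,:640]
    P=np.stack([(u-K[0,2])/K[0,0]*d,(v-K[1,2])/K[1,1]*d,d],-1)
    return P@T[:3,:3].T+T[:3,3]
E
python3 - <<'E'
from h import *
o=env.get_obs(); print(o['clock'],o['tcp_pos'],o['eef_rot'],o['finger_gap'])
for c in ('scene','top'):
    p,d=capture(c); save(c,p); np.savez(c,p=p,d=d)
    i=camera_info(c); print(c,np.array(i['camera_matrix']).round(1).tolist(),np.linalg.inv(i['camera_from_world']).round(3).tolist())
i=camera_info('wrist');print(i)
E
```

```text
0.0 [ 154.89024388 -604.87558116  251.90167092] [-9.09035081e-04  9.92142266e-01  1.25111396e-01 -1.92653157e-04] 88.34902397225825
scene [[530.1, 0.0, 318.9], [0.0, 530.1, 237.2], [0.0, 0.0, 1.0]] [[0.327, 0.762, -0.56, 1220.114], [0.945, -0.254, 0.207, -333.741], [0.015, -0.596, -0.803, 1136.956], [0.0, 0.0, 0.0, 1.0]]
top [[548.1, 0.0, 323.7], [0.0, 548.1, 236.4], [0.0, 0.0, 1.0]] [[-0.022, -0.985, 0.172, 271.74], [-1.0, 0.024, 0.01, -34.99], [-0.014, -0.172, -0.985, 1255.977], [0.0, 0.0, 0.0, 1.0]]
{'camera_matrix': array([[371.64829954,   0.        , 320.00066438],
       [  0.        , 371.64829954, 238.38924576],
       [  0.        ,   0.        ,   1.        ]]), 'T_tool_cam': array([[-6.49888743e-05, -9.51293008e-01, -3.08288191e-01,
         8.01338015e+01],
       [ 9.99999116e-01, -4.71245688e-04,  1.24332985e-03,
         4.00639956e-01],
       [-1.32805047e-03, -3.08287838e-01,  9.51292198e-01,
        -1.30741124e+02],
       [ 0.00000000e+00,  0.00000000e+00,  0.00000000e+00,
         1.00000000e+00]])}
```

View pics/scene.png

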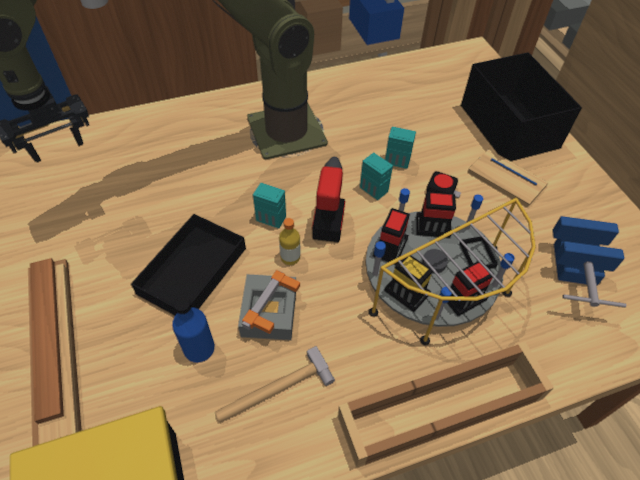

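View pics/top.png

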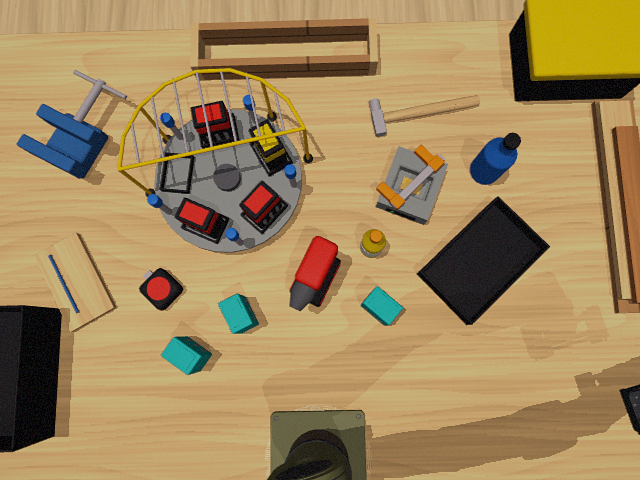

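The top view shows the yellow-topped pack under the guard at (269,141). The red packs are at (212,120), (202,215) and (263,203), and the empty bay is at (178,172). The posts' blue tops are at (167,121), (248,103), (291,172), (232,235) and (154,201). The clamp lies over the charger at (410,180), the tray is at (483,260), and the glue is at (373,242). There are also three turquoise look-alikes in the foreground. In the scene view the pack with the yellow band is at (410,270).

```bash
cat > m.py <<'E'
from h import *
def blobs(cam,lo,hi,box,amin,zr):
    f=np.load(cam+'.npz');p,d=f['p'],f['d'];P=pts(cam,d)
    hsv=cv2.cvtColor(p,cv2.COLOR_RGB2HSV);m=cv2.inRange(hsv,lo,hi)
    m[(P[...,2]<zr[0])|(P[...,2]>zr[1])]=0
    b=np.zeros_like(m);b[box[1]:box[3],box[0]:box[2]]=1;m*=b
    n,l,s,c=cv2.connectedComponentsWithStats(m)
    out=[]
    for i in range(1,n):
        if s[i,4]>=amin:
            q=P[l==i];r=cv2.minAreaRect(q[:,:2].astype(np.float32))
            print(cam,c[i].round(),s[i,4],'med',np.median(q,0).round(1),'z95',np.percentile(q[:,2],95).round(1),'rect',np.round(r[0],1),np.round(r[1],1),round(r[2],1)); out.append(q)
    return out
E
python3 - <<'E'
from m import *
for cam,bc,ch in (('top',(110,60,320,260),(370,130,450,230)),('scene',(340,160,560,350),(230,260,310,350))):
    print('posts');blobs(cam,(105,100,60),(125,255,255),bc,15,(125,190))
    print('yellow');blobs(cam,(22,120,90),(34,255,255),bc,30,(145,164))
    print('red');blobs(cam,(0,150,90),(6,255,255),bc,30,(145,170)); blobs(cam,(174,150,90),(180,255,255),bc,30,(145,170))
    print('rim');blobs(cam,(18,110,60),(34,255,255),(100,60,560,350),40,(185,215))
    print('clamp');blobs(cam,(5,150,100),(18,255,255),ch,20,(50,100))
    print('bar/charger');blobs(cam,(0,0,110),(180,70,255),ch,20,(62,100));blobs(cam,(0,0,40),(180,70,255),ch,60,(48,59))
    print('tray');blobs(cam,(0,0,0),(180,255,60),(410,190,560,330) if cam=='top' else (130,210,250,320),60,(42,60))
E
```

```text
posts
top [247. 102.] 99 med [755.1 132.  163.1] z95 167.8 rect [760.4 133.2] [24.2 15.1] 9.6
top [167. 120.] 145 med [722.6 302.7 162.2] z95 167.2 rect [726. 305.] [22.2 21.2] 40.5
top [290. 171.] 136 med [602.2  42.7 162.5] z95 167.3 rect [604.4  44.3] [23.1 21.9] 38.0
top [154. 200.] 144 med [546.8 323.2 162.8] z95 166.6 rect [548.6 326. ] [22.8 21.7] 21.1
top [232. 234.] 136 med [472.3 162.9 163.7] z95 166.6 rect [474.2 165. ] [22.8 21.5] 44.1
yellow
top [265. 129.] 103 med [695.9  95.3 154.9] z95 158.2 rect [695.9  96.4] [24.1 23.5] 28.6
top [268. 143.] 177 med [666.7  89.  155.2] z95 158.6 rect [669.5  88.5] [30.5 35.8] 28.4
red
top [213. 112.] 218 med [738.5 205.9 155.2] z95 159.0 rect [739.9 206. ] [35.3 30.3] 11.0
top [199. 115.] 124 med [732.7 235.3 155.1] z95 158.4 rect [733.3 235.2] [35.6 17.2] 11.7
top [258. 199.] 422 med [545.9 110.3 155. ] z95 158.4 rect [545.4 110.2] [36.1 52.6] 46.6
top [194. 213.] 423 med [519.3 242.7 155.1] z95 158.2 rect [519.4 242.3] [53.7 34.9] 65.4
rim
top [204. 120.] 1829 med [682.7 220.2 199.4] z95 203.1 rect [726.2 215.5] [179.8 388. ] 11.5

[... 1716 characters left out ...]

clamp
scene [286. 280.] 272 med [ 575.1 -175.4   74.4] z95 78.5 rect [ 571.8 -175.4] [67.  24.4] 42.1
scene [258. 321.] 339 med [ 656.5 -265.6   74.8] z95 78.4 rect [ 654.6 -262.5] [65.4 37.3] 43.9
bar/charger
scene [264. 295.] 274 med [ 598.2 -233.8   74.4] z95 77.7 rect [ 596.5 -233.1] [20.6 96.1] 45.1
scene [245. 323.] 20 med [ 653.  -293.6   75. ] z95 77.7 rect [ 653.3 -293.7] [17.2  7. ] 41.0
scene [252. 292.] 606 med [ 559.2 -257.9   54.4] z95 57.7 rect [ 591.8 -259.1] [ 58.7 146.7] 66.5
scene [282. 311.] 647 med [ 643.4 -202.3   54.3] z95 57.5 rect [ 623.6 -213.6] [ 74.3 115.7] 66.9
tray
scene [190. 260.] 742 med [ 426.3 -369.5   47.8] z95 52.3 rect [ 426.1 -381.7] [162.7 253.5] 42.2
```

```bash
python3 - <<'E'
from h import *
p=np.load('top.npz')['p'];s=np.load('scene.npz')['p']
a=cv2.resize(p[60:260,110:320],None,fx=1.9,fy=1.9,interpolation=2);b=cv2.resize(p[120:270,350:460],None,fx=2.5,fy=2.5)
b=cv2.resize(p[130:260,350:460],(321,380));save('crop1',np.hstack([a,b]))
E
```

```text
(no output)
```

View pics/crop1.png

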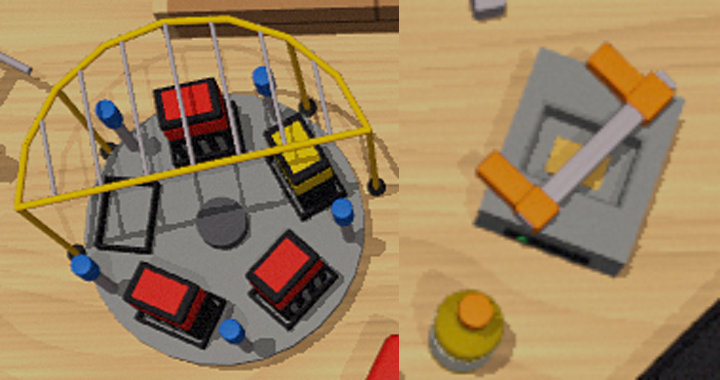

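The crop confirms the target: it is the only pack with a yellow top, in the bay at about (269,141) under the guard. The other packs in the bays are red, and the turquoise ones stand outside. The clamp's bar crosses the socket with its jaws toward the upper left.

```bash
cat > c.py <<'E'
from h import *
def charger(cam,box=None):
    f=np.load(cam+'.npz');P=pts(cam,f['d']).reshape(-1,3)
    k=(abs(P[:,0]-603)<110)&(abs(P[:,1]+215)<110)&(P[:,2]>50)&(P[:,2]<58)
    q=P[k][:,:2]
    m=np.zeros((260,260),np.uint8);ij=(q-[470,-345]).round().astype(int);ij=np.clip(ij,0,259);m[ij[:,1],ij[:,0]]=255
    m=cv2.morphologyEx(m,cv2.MORPH_CLOSE,np.ones((7,7)));m=cv2.morphologyEx(m,cv2.MORPH_OPEN,np.ones((5,5)))
    cs,_=cv2.findContours(m,0,1);pp=np.vstack([c for c in cs if cv2.contourArea(c)>300]).astype(np.float32)[:,0]+[470,-345]
    return cv2.minAreaRect(pp.astype(np.float32))
E
python3 - <<'E'
from c import *
for c in('top','scene'): print(charger(c))
f=np.load('top.npz');P=pts('top',f['d'])
for n,(x0,y0,x1,y1),z in (('glue',(355,225,390,262),(60,160)),('water',(465,125,525,190),(60,220)),('drill',(285,230,345,310),(60,210)),('teal',(355,285,410,328),(60,140))):
    q=P[y0:y1,x0:x1].reshape(-1,3);q=q[(q[:,2]>z[0])&(q[:,2]<z[1])];print(n,q.min(0).round(),q.max(0).round())
p=np.array([[762,129],[728,303],[606,42],[550,324],[477,163.]]);c=p.mean(0);print(c,np.linalg.norm(p-c,axis=1),np.degrees(np.arctan2(*(p-c).T[::-1]))%360)
q=P[60:200,100:320].reshape(-1,3);q=q[(q[:,2]>192)&(q[:,2]<206)&(q[:,0]>560)];r=cv2.minAreaRect(q[:,:2].astype(np.float32));print(r,cv2.boxPoints(r))
E
```

```text
((601.0679931640625, -225.7633056640625), (120.37133026123047, 142.5635986328125), 67.61986541748047)
((602.3461303710938, -230.2307586669922), (120.9152603149414, 143.65145874023438), 67.61986541748047)
glue [ 438. -155.   61.] [ 489. -104.  156.]
water [ 604. -438.   60.] [ 676. -367.  215.]
drill [317. -50.  61.] [460.  47. 202.]
teal [ 285. -183.   60.] [ 364. -101.  116.]
[624.6 192.2] [151.23822268 151.55263112 151.34728276 151.44768073 150.46062608] [335.29894648  46.9786191  262.9407221  119.51025616 191.19044197]
((726.1376342773438, 215.28277587890625), (179.9772491455078, 388.0028076171875), 11.352232933044434) [[599.72235   387.77527  ]
 [676.09686     7.3635254]
 [852.5529     42.790283 ]
 [776.1784    423.20203  ]]
```

```bash
python3 -m handwheel '[{"dz":-0.02,"roll":-0.148},{"roll":-0.148},{"roll":-0.148},{"roll":-0.148},{"roll":-0.148},{"roll":-0.148},{"roll":-0.148},{"roll":-0.148},{"roll":-0.148},{"roll":-0.148}]'
```

```text
invalid input at $[0]: expected keys dx, dy, dz, roll, fingers
```

```bash
python3 -m handwheel '[{"dx":0,"dy":0,"dz":-0.02,"roll":-0.148,"fingers":0.7},{"dx":0,"dy":0,"dz":0,"roll":-0.148,"fingers":0.7},{"dx":0,"dy":0,"dz":0,"roll":-0.148,"fingers":0.7},{"dx":0,"dy":0,"dz":0,"roll":-0.148,"fingers":0.7},{"dx":0,"dy":0,"dz":0,"roll":-0.148,"fingers":0.7},{"dx":0,"dy":0,"dz":0,"roll":-0.148,"fingers":0.7},{"dx":0,"dy":0,"dz":0,"roll":-0.148,"fingers":0.7},{"dx":0,"dy":0,"dz":0,"roll":-0.148,"fingers":0.7},{"dx":0,"dy":0,"dz":0,"roll":-0.148,"fingers":0.7},{"dx":0,"dy":0,"dz":0,"roll":-0.148,"fingers":0.7}]'
python3 -m handwheel '[{"dx":0,"dy":0,"dz":0,"roll":-0.148,"fingers":0.7},{"dx":0,"dy":0,"dz":0,"roll":-0.148,"fingers":0.7},{"dx":0,"dy":0,"dz":0,"roll":-0.148,"fingers":0.7},{"dx":0,"dy":0,"dz":0,"roll":-0.148,"fingers":0.7},{"dx":-0.003,"dy":0.045,"dz":0,"roll":0,"fingers":0.7},{"dx":-0.003,"dy":0.045,"dz":0,"roll":0,"fingers":0.7},{"dx":-0.003,"dy":0.045,"dz":0,"roll":0,"fingers":0.7},{"dx":-0.003,"dy":0.045,"dz":0,"roll":0,"fingers":0.7},{"dx":-0.003,"dy":0.045,"dz":0,"roll":0,"fingers":0.7},{"dx":-0.003,"dy":0.045,"dz":0,"roll":0,"fingers":0.7}]'
```

```text
clock: 1.1
tcp_pos: [154.9, -605.2, 272.2]
eef_rot: [-0.0, 0.646, 0.763, 0.0]
ft_force: [-0.2, 0.9, -0.5]
finger_gap: 61.4
gripper_force: 0.0
clock: 2.1
tcp_pos: [365.4, -432.9, 272.4]
eef_rot: [-0.0, 0.398, 0.917, -0.0]
ft_force: [-0.6, 0.1, 0.6]
finger_gap: 61.8
gripper_force: 0.0
```

```bash
python3 -m handwheel '[{"dx":-0.003,"dy":0.045,"dz":0,"roll":0,"fingers":0.7},{"dx":-0.003,"dy":0.045,"dz":0,"roll":0,"fingers":0.7},{"dx":-0.003,"dy":0.045,"dz":0,"roll":0,"fingers":0.7},{"dx":-0.003,"dy":0.045,"dz":0,"roll":0,"fingers":0.7},{"dx":-0.003,"dy":0.045,"dz":0,"roll":0,"fingers":0.7},{"dx":-0.003,"dy":0.045,"dz":0.02,"roll":0,"fingers":0.7},{"dx":-0.002,"dy":0.037,"dz":0.03,"roll":0,"fingers":0.7},{"dx":0,"dy":0,"dz":0.03,"roll":0,"fingers":0.7},{"dx":0,"dy":0,"dz":0.03,"roll":0,"fingers":0.7},{"dx":0,"dy":0,"dz":0,"roll":0,"fingers":0.7}]'
cat >> h.py <<'E'
def togo(x,y,yaw,z=None):
    """tool-frame shift (mm) and roll (rad) to bring TCP to x,y and the tool's y axis to yaw (deg, mod 180)"""
    o=env.get_obs();w,a,b,c=o['eef_rot'];t=o['tcp_pos']
    yx=2*(a*b-w*c);yy=1-2*(a*a+c*c);cur=np.degrees(np.arctan2(yy,yx))
    d=np.array([x-t[0],y-t[1]]);s=np.array([yx,yy]);s/=np.hypot(*s)
    print('t',round(o['clock'],2),'pos',np.round(t,1),'yawY',cur.round(1),'gap',round(o['finger_gap'],1),'q7',o['q'][6].round(2),'F',np.round(o['ft_force'],1))
    print('dx %.1f dy %.1f dz %s roll %.3f'%(d@[-s[1],s[0]],d@s,None if z is None else round(t[2]-z,1),-np.radians((yaw-cur+90)%180-90)))
E
python3 - <<'E'
from h import *
togo(600.6,-236,43.4,71)
E
```

```text
clock: 3.1
tcp_pos: [599.3, -238.6, 158.1]
eef_rot: [-0.005, 0.398, 0.918, -0.001]
ft_force: [-0.2, -1.3, -0.3]
finger_gap: 61.9
gripper_force: 0.0
t 3.1 pos [ 599.3 -238.6  158.1] yawY 43.1 gap 61.9 q7 0.52 F [-0.2 -1.3 -0.3]
dx 1.0 dy 2.7 dz 87.1 roll -0.004
```

```bash
python3 -m handwheel '[{"dx":0.001,"dy":0.002,"dz":0.03,"roll":-0.004,"fingers":0.7},{"dx":0,"dy":0,"dz":0.03,"roll":0,"fingers":0.7},{"dx":0,"dy":0,"dz":0.02,"roll":0,"fingers":0.7},{"dx":0,"dy":0,"dz":0.006,"roll":0,"fingers":0.7},{"dx":0,"dy":0,"dz":0,"roll":0,"fingers":0.7},{"dx":0,"dy":0,"dz":0,"roll":0,"fingers":0},{"dx":0,"dy":0,"dz":0,"roll":0,"fingers":0},{"dx":0,"dy":0,"dz":0,"roll":0,"fingers":0},{"dx":0,"dy":0,"dz":0,"roll":0,"fingers":0},{"dx":0,"dy":0,"dz":0,"roll":0,"fingers":0}]'
python3 -m handwheel '[{"dx":0,"dy":0,"dz":0,"roll":0,"fingers":0},{"dx":0,"dy":0,"dz":-0.02,"roll":0,"fingers":0},{"dx":0,"dy":0,"dz":-0.03,"roll":0,"fingers":0},{"dx":0,"dy":0,"dz":-0.04,"roll":0,"fingers":0},{"dx":0,"dy":0,"dz":-0.04,"roll":0,"fingers":0},{"dx":0,"dy":0,"dz":0,"roll":0,"fingers":0}]'
python3 - <<'E'
from h import *
# tray centre 425,-379.5; bar offset -18 along n
n=np.array([.73,.68]);x,y=np.array([425,-379.5])-18*n
togo(x,y,42.1,25)
p,d=capture('wrist');save('w1',p)
E
```

```text
clock: 4.1
tcp_pos: [603.4, -237.0, 77.1]
eef_rot: [0.0, 0.396, 0.918, -0.0]
ft_force: [0.4, 0.8, 0.2]
finger_gap: 24.3
gripper_force: 0.0
clock: 4.7
tcp_pos: [606.5, -236.8, 212.0]
eef_rot: [0.005, 0.396, 0.918, 0.001]
ft_force: [0.5, -0.2, -4.3]
finger_gap: 17.6
gripper_force: 30.0
t 4.7 pos [ 606.5 -236.8  212. ] yawY 43.3 gap 17.6 q7 0.56 F [ 0.5 -0.2 -4.3]
dx 20.7 dy -247.9 dz 187.0 roll 0.021
```

View pics/w1.png

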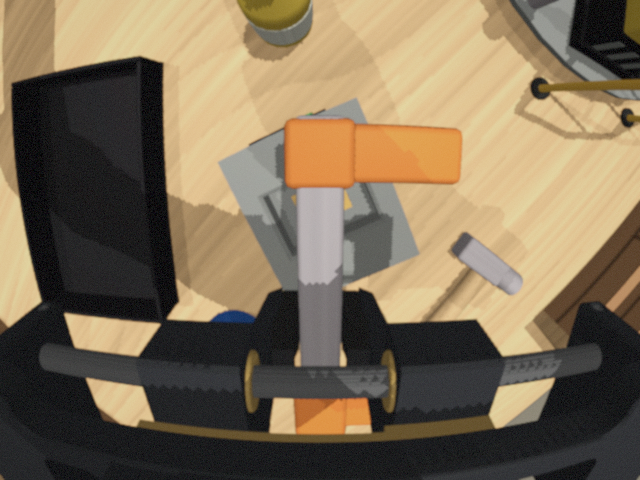

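The clamp is held by its bar and hangs level. I'll raise it above the water bottle and carry it to the tray.

```bash
python3 -m handwheel '[{"dx":0.01,"dy":-0.01,"dz":-0.045,"roll":0.021,"fingers":0},{"dx":0.01,"dy":-0.044,"dz":-0.005,"roll":0,"fingers":0},{"dx":0,"dy":-0.045,"dz":0,"roll":0,"fingers":0},{"dx":0,"dy":-0.045,"dz":0,"roll":0,"fingers":0},{"dx":0,"dy":-0.045,"dz":0,"roll":0,"fingers":0},{"dx":0,"dy":-0.04,"dz":0.01,"roll":0,"fingers":0},{"dx":0,"dy":-0.02,"dz":0.03,"roll":0,"fingers":0},{"dx":0,"dy":0,"dz":0.04,"roll":0,"fingers":0},{"dx":0,"dy":0,"dz":0.04,"roll":0,"fingers":0},{"dx":0,"dy":0,"dz":0,"roll":0,"fingers":0}]'
python3 - <<'E'
from h import *
n=np.array([.73,.68]);x,y=np.array([425,-379.5])-18*n
togo(x,y,42.1,30)
E
```

```text
clock: 5.75
tcp_pos: [400.0, -387.0, 130.4]
eef_rot: [-0.007, 0.406, 0.914, 0.001]
ft_force: [-0.8, 0.5, -3.8]
finger_gap: 17.6
gripper_force: 30.0
t 5.75 pos [ 400.  -387.   130.4] yawY 42.1 gap 17.6 q7 0.73 F [-0.8  0.5 -3.8]
dx -11.5 dy 5.6 dz 100.4 roll 0.001
```

```bash
python3 -m handwheel '[{"dx":-0.006,"dy":0.003,"dz":0.03,"roll":0,"fingers":0},{"dx":-0.005,"dy":0.002,"dz":0.03,"roll":0,"fingers":0},{"dx":0,"dy":0,"dz":0.02,"roll":0,"fingers":0},{"dx":0,"dy":0,"dz":0.01,"roll":0,"fingers":0},{"dx":0,"dy":0,"dz":0.003,"roll":0,"fingers":0},{"dx":0,"dy":0,"dz":0,"roll":0,"fingers":0}]'
python3 - <<'E'
from h import *
togo(412,-391.7,42.1,30)
E
```

```text
clock: 6.35
tcp_pos: [416.6, -394.3, 44.3]
eef_rot: [0.0, 0.406, 0.914, -0.0]
ft_force: [-0.0, -0.1, -3.1]
finger_gap: 18.0
gripper_force: 30.0
t 6.35 pos [ 416.6 -394.3   44.3] yawY 42.1 gap 18.0 q7 0.62 F [-0.  -0.1 -3.1]
dx 5.0 dy -1.7 dz 14.3 roll 0.000
```

```bash
python3 -m handwheel '[{"dx":0,"dy":0,"dz":0.008,"roll":0,"fingers":0},{"dx":0,"dy":0,"dz":0.005,"roll":0,"fingers":0},{"dx":0,"dy":0,"dz":0,"roll":0,"fingers":0},{"dx":0,"dy":0,"dz":0,"roll":0,"fingers":0}]'
```

```text
clock: 6.75
tcp_pos: [416.2, -394.3, 30.8]
eef_rot: [-0.0, 0.406, 0.914, -0.0]
ft_force: [-0.0, -0.9, -2.7]
finger_gap: 17.7
gripper_force: 30.0
```

```bash
python3 -m handwheel '[{"dx":0,"dy":0,"dz":0.003,"roll":0,"fingers":0},{"dx":0,"dy":0,"dz":0,"roll":0,"fingers":0},{"dx":0,"dy":0,"dz":0,"roll":0,"fingers":0}]'
```

```text
clock: 7.05
tcp_pos: [416.2, -394.2, 27.7]
eef_rot: [0.0, 0.406, 0.914, -0.0]
ft_force: [-0.1, 0.4, -3.7]
finger_gap: 17.7
gripper_force: 30.0
```

```bash
python3 -m handwheel '[{"dx":0,"dy":0,"dz":0.003,"roll":0,"fingers":0},{"dx":0,"dy":0,"dz":0,"roll":0,"fingers":0},{"dx":0,"dy":0,"dz":0,"roll":0,"fingers":0}]'
```

```text
clock: 7.35
tcp_pos: [416.5, -394.4, 26.8]
eef_rot: [0.001, 0.406, 0.914, -0.001]
ft_force: [-3.9, 1.9, 14.9]
finger_gap: 18.0
gripper_force: 30.0
```

```bash
python3 -m handwheel '[{"dx":0,"dy":0,"dz":0,"roll":0,"fingers":0.45},{"dx":0,"dy":0,"dz":0,"roll":0,"fingers":0.45},{"dx":0,"dy":0,"dz":0,"roll":0,"fingers":0.45},{"dx":0,"dy":0,"dz":-0.03,"roll":0,"fingers":0.45},{"dx":0,"dy":0,"dz":-0.04,"roll":0,"fingers":0.45},{"dx":0,"dy":0,"dz":-0.04,"roll":-0.13,"fingers":0.45},{"dx":0,"dy":0,"dz":-0.04,"roll":-0.13,"fingers":0.45},{"dx":0,"dy":0,"dz":-0.04,"roll":-0.13,"fingers":0.45},{"dx":0,"dy":0,"dz":-0.04,"roll":-0.13,"fingers":0.45},{"dx":0,"dy":0,"dz":-0.02,"roll":-0.13,"fingers":0.45}]'
python3 -m handwheel '[{"dx":0,"dy":0,"dz":0,"roll":-0.13,"fingers":0.45},{"dx":0,"dy":0,"dz":0,"roll":-0.13,"fingers":0.45},{"dx":0,"dy":0,"dz":0,"roll":-0.13,"fingers":0.45},{"dx":0,"dy":0,"dz":0,"roll":0,"fingers":0.45}]'
python3 - <<'E'
from h import *
togo(606,42,103,270)
for c in('top','scene'):
    p,d=capture(c); np.savez(c,p=p,d=d)
from c import *
print(charger('top'),charger('scene'))
save('s2',p[200:400,120:420])
E
```

```text
clock: 8.35
tcp_pos: [417.5, -394.5, 278.2]
eef_rot: [0.002, 0.09, 0.996, -0.001]
ft_force: [0.2, -0.7, -0.5]
finger_gap: 39.4
gripper_force: 0.0
clock: 8.75
tcp_pos: [416.0, -394.3, 274.3]
eef_rot: [0.0, -0.102, 0.995, 0.0]
ft_force: [0.2, -0.2, -0.3]
finger_gap: 39.8
gripper_force: 0.0
t 8.75 pos [ 416.  -394.3  274.3] yawY 101.7 gap 39.8 q7 1.77 F [ 0.2 -0.2 -0.3]
dx -274.6 dy 388.6 dz 4.3 roll -0.022
((600.7366943359375, -225.54501342773438), (120.49797821044922, 142.66574096679688), 67.46675109863281) ((601.990234375, -229.71981811523438), (120.97980499267578, 143.81243896484375), 67.3194351196289)
```

View pics/s2.png

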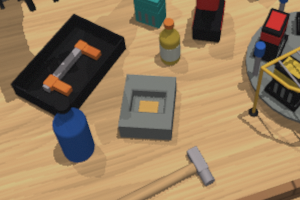

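The clamp lies flat in the tray and the socket is clear. Next is the handle post.

```bash
python3 -m handwheel '[{"dx":-0.025,"dy":0.035,"dz":0,"roll":-0.022,"fingers":0.45},{"dx":-0.025,"dy":0.035,"dz":0,"roll":0,"fingers":0.45},{"dx":-0.025,"dy":0.035,"dz":0,"roll":0,"fingers":0.45},{"dx":-0.025,"dy":0.035,"dz":0,"roll":0,"fingers":0.45},{"dx":-0.025,"dy":0.035,"dz":0,"roll":0,"fingers":0.45},{"dx":-0.025,"dy":0.035,"dz":0,"roll":0,"fingers":0.45},{"dx":-0.025,"dy":0.035,"dz":0,"roll":0,"fingers":0.45},{"dx":-0.025,"dy":0.035,"dz":0,"roll":0,"fingers":0.45},{"dx":-0.025,"dy":0.035,"dz":0,"roll":0,"fingers":0.45},{"dx":-0.025,"dy":0.035,"dz":0,"roll":0,"fingers":0.45}]'
python3 -m handwheel '[{"dx":-0.02,"dy":0.03,"dz":0,"roll":0,"fingers":0.45},{"dx":0,"dy":0,"dz":0,"roll":0,"fingers":0.45},{"dx":0,"dy":0,"dz":0,"roll":0,"fingers":0.45}]'
python3 - <<'E'
from h import *
togo(606,42,103,157)
E
```

```text
clock: 9.85
tcp_pos: [582.7, 4.2, 274.7]
eef_rot: [0.0, -0.112, 0.994, -0.0]
ft_force: [1.6, 0.8, -1.1]
finger_gap: 39.6
gripper_force: 0.0
clock: 10.15
tcp_pos: [594.9, 37.1, 274.6]
eef_rot: [-0.0, -0.113, 0.994, -0.0]
ft_force: [-0.3, -0.9, -0.5]
finger_gap: 39.9
gripper_force: 0.0
t 10.15 pos [594.9  37.1 274.6] yawY 103.0 gap 39.9 q7 1.03 F [-0.3 -0.9 -0.5]
dx -11.9 dy 2.3 dz 117.6 roll -0.000
```

```bash
python3 -m handwheel '[{"dx":-0.012,"dy":0.002,"dz":0.02,"roll":0,"fingers":0.6},{"dx":0,"dy":0,"dz":0.03,"roll":0,"fingers":0.6},{"dx":0,"dy":0,"dz":0.02,"roll":0,"fingers":0.6},{"dx":0,"dy":0,"dz":0,"roll":0,"fingers":0.6},{"dx":0,"dy":0,"dz":0,"roll":0,"fingers":0.6}]'
python3 - <<'E'
from h import *
togo(606,42,103,157)
E
```

```text
clock: 10.65
tcp_pos: [606.2, 39.5, 205.0]
eef_rot: [-0.0, -0.112, 0.994, -0.0]
ft_force: [0.5, 0.1, -0.1]
finger_gap: 53.0
gripper_force: 0.0
t 10.65 pos [606.2  39.5 205. ] yawY 102.8 gap 53.0 q7 0.97 F [ 0.5  0.1 -0.1]
dx -0.3 dy 2.4 dz 48.0 roll -0.003
```

```bash
python3 -m handwheel '[{"dx":0,"dy":0.002,"dz":0.025,"roll":0,"fingers":0.6},{"dx":0,"dy":0,"dz":0.02,"roll":0,"fingers":0.6},{"dx":0,"dy":0,"dz":0.003,"roll":0,"fingers":0.6},{"dx":0,"dy":0,"dz":0,"roll":0,"fingers":0.2},{"dx":0,"dy":0,"dz":0,"roll":0,"fingers":0.0},{"dx":0,"dy":0,"dz":0,"roll":0,"fingers":0.0},{"dx":0,"dy":0,"dz":0,"roll":0,"fingers":0.0},{"dx":0,"dy":0,"dz":0,"roll":0,"fingers":0.0}]'
```

```text
clock: 11.45
tcp_pos: [606.3, 42.6, 157.7]
eef_rot: [0.001, -0.113, 0.994, -0.0]
ft_force: [-0.6, -1.7, 5.9]
finger_gap: 23.1
gripper_force: 30.0
```

```bash
python3 -m handwheel '[{"dx":0.0187,"dy":0.0083,"dz":0,"roll":0.135,"fingers":0},{"dx":0.0187,"dy":0.0083,"dz":0,"roll":0.135,"fingers":0},{"dx":0.0187,"dy":0.0083,"dz":0,"roll":0.135,"fingers":0},{"dx":0,"dy":0,"dz":0,"roll":0,"fingers":0}]'
cat >> h.py <<'E'
def arc():
    t=env.get_obs()['tcp_pos'];v=t[:2]-[624.6,192.2];th=np.degrees(np.arctan2(v[1],v[0]))%360
    n=[624.6+151.4*np.cos(np.radians(th)),192.2+151.4*np.sin(np.radians(th))]
    print('theta',th.round(2),'r',np.hypot(*v).round(1));togo(n[0],n[1],th-160)
E
python3 - <<'E'
from h import *
arc()
E
```

```text
clock: 11.85
tcp_pos: [545.1, 63.9, 157.7]
eef_rot: [-0.001, 0.089, 0.996, -0.0]
ft_force: [-0.2, -2.4, 4.7]
finger_gap: 23.0
gripper_force: 30.0
theta 238.22 r 151.0
t 11.85 pos [545.1  63.9 157.7] yawY 79.8 gap 23.0 q7 0.43 F [-0.2 -2.4  4.7]
dx 0.2 dy -0.4 dz None roll 0.027
```

```bash
python3 -m handwheel '[{"dx":0.0187,"dy":0.0083,"dz":0,"roll":0.135,"fingers":0},{"dx":0.0187,"dy":0.0083,"dz":0,"roll":0.135,"fingers":0},{"dx":0.0187,"dy":0.0083,"dz":0,"roll":0.135,"fingers":0},{"dx":0.0187,"dy":0.0083,"dz":0,"roll":0.145,"fingers":0},{"dx":0.0187,"dy":0.0083,"dz":0,"roll":0.145,"fingers":0},{"dx":0,"dy":0,"dz":0,"roll":0,"fingers":0}]'
python3 - <<'E'
from h import *
arc()
E
```

```text
clock: 12.45
tcp_pos: [480.9, 143.4, 157.6]
eef_rot: [-0.001, 0.421, 0.907, 0.001]
ft_force: [-2.6, -1.7, 11.4]
finger_gap: 23.1
gripper_force: 30.0
theta 198.77 r 151.7
t 12.45 pos [480.9 143.4 157.6] yawY 40.2 gap 23.1 q7 -0.35 F [-2.6 -1.7 11.4]
dx -0.1 dy 0.3 dz None roll 0.024
```

```bash
python3 -m handwheel '[{"dx":0.0187,"dy":0.0083,"dz":0,"roll":0.145,"fingers":0},{"dx":0.0187,"dy":0.0083,"dz":0,"roll":0.145,"fingers":0},{"dx":0.0187,"dy":0.0083,"dz":0,"roll":0.135,"fingers":0},{"dx":0.0187,"dy":0.0083,"dz":0,"roll":0.135,"fingers":0},{"dx":0.0187,"dy":0.0083,"dz":0,"roll":0.135,"fingers":0},{"dx":0,"dy":0,"dz":0,"roll":0,"fingers":0}]'
python3 - <<'E'
from h import *
arc()
E
```

```text
clock: 13.05
tcp_pos: [482.1, 245.9, 157.6]
eef_rot: [-0.003, 0.705, 0.709, 0.002]
ft_force: [-7.4, 2.9, 13.4]
finger_gap: 23.0
gripper_force: 30.0
theta 159.37 r 152.3
t 13.05 pos [482.1 245.9 157.6] yawY 0.3 gap 23.0 q7 -0.97 F [-7.4  2.9 13.4]
dx -0.3 dy 0.8 dz None roll 0.017
```

```bash
python3 -m handwheel '[{"dx":0.0102,"dy":0.0048,"dz":0,"roll":0.08,"fingers":0},{"dx":0,"dy":0,"dz":0,"roll":0,"fingers":0},{"dx":0,"dy":0,"dz":0,"roll":0,"fingers":0}]'
python3 - <<'E'
from h import *
arc()
E
python3 -m handwheel '[{"dx":0,"dy":0,"dz":0,"roll":0,"fingers":0.6},{"dx":0,"dy":0,"dz":0,"roll":0,"fingers":0.6},{"dx":0,"dy":0,"dz":-0.01,"roll":0,"fingers":0.6},{"dx":0,"dy":0,"dz":-0.03,"roll":0,"fingers":0.6},{"dx":0,"dy":0,"dz":-0.04,"roll":0,"fingers":1},{"dx":-0.02,"dy":0,"dz":-0.04,"roll":-0.1,"fingers":1},{"dx":-0.03,"dy":0,"dz":-0.02,"roll":-0.1,"fingers":1},{"dx":-0.03,"dy":0,"dz":0,"roll":0,"fingers":1},{"dx":0,"dy":0,"dz":0,"roll":0,"fingers":1}]'
python3 - <<'E'
from m import *
togo(512,169,11.4,275)
for c in('top','scene'):
    p,d=capture(c); np.savez(c,p=p,d=d)
for cam,bc in (('top',(110,60,320,260)),('scene',(340,160,560,350))):
    print('posts');blobs(cam,(105,100,60),(125,255,255),bc,15,(125,190))
    print('yellow');blobs(cam,(22,120,90),(34,255,255),bc,30,(145,164))
save('t2',np.load('top.npz')['p'][50:270,100:400])
p,d=capture('wrist');save('w2',p)
E
```

```text
clock: 13.35
tcp_pos: [485.3, 253.7, 157.6]
eef_rot: [-0.003, 0.732, 0.681, 0.0]
ft_force: [-10.2, 5.0, 11.3]
finger_gap: 23.0
gripper_force: 30.0
theta 156.17 r 152.3
t 13.35 pos [485.3 253.7 157.6] yawY -4.1 gap 23.0 q7 -1.02 F [-10.2   5.   11.3]
dx -0.3 dy 0.9 dz None roll -0.005
clock: 14.25
tcp_pos: [492.6, 164.2, 297.7]
eef_rot: [0.002, 0.666, 0.746, -0.001]
ft_force: [1.0, -0.3, 0.3]
finger_gap: 87.9
gripper_force: 0.0
t 14.25 pos [492.6 164.2 297.7] yawY 6.5 gap 87.9 q7 -0.63 F [ 1.  -0.3  0.3]
dx 2.6 dy 19.8 dz 22.7 roll -0.085
posts
top [199.  97.] 17 med [768.9 234.6 162.9] z95 166.3 rect [770.  235.2] [15.9  4.1] 8.6
top [206.  99.] 86 med [767.3 221.2 159.8] z95 166.2 rect [770.6 222.2] [22.9 13.7] 4.1
top [278. 127.] 61 med [698.6  66.9 163.9] z95 167.6 rect [699.1  67.7] [20.3 14.2] 12.5
top [273. 210.] 110 med [519.7  78.3 163.4] z95 167.5 rect [522.2  78.2] [23.6 17.3] 17.0
yellow
posts
scene [438. 190.] 124 med [492.1 248.  158.1] z95 166.6 rect [488.  250.2] [22.4 25.2] 42.9
scene [380. 218.] 112 med [531.   75.  158.8] z95 166.0 rect [526.7  76.7] [19.4 23.7] 57.7
scene [504. 224.] 70 med [642.7 341.4 163.3] z95 167.1 rect [641.  341.8] [20.1 24.3] 40.3
scene [499. 232.] 23 med [646.5 333.6 140.7] z95 149.3 rect [645.9 333.3] [15.1  5.4] 40.5
scene [405. 277.] 72 med [703.2  59.6 163.9] z95 167.1 rect [702.6  59. ] [22.9 18.1] 10.0
scene [487. 285.] 139 med [776.6 218.1 162.2] z95 166.6 rect [774.4 223.2] [21.5 24.7] 27.1
scene [402. 286.] 17 med [709.3  51.8 139.1] z95 145.1 rect [708.2  52.3] [15.5  7. ] 40.0
yellow
scene [413. 203.] 237 med [511.1 169.2 155.1] z95 158.8 rect [509.4 168.4] [38.9 53.8] 11.1
```

View pics/w2.png

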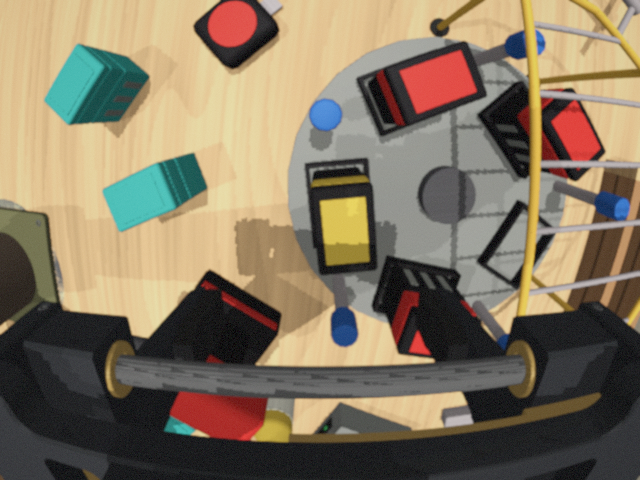

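The pack's bay now stands at the open front; in the wrist view the yellow top is at (345,231). The red packs are still in their bays.

```bash
python3 -m handwheel '[{"dx":0.002,"dy":0.019,"dz":0.02,"roll":-0.09,"fingers":1},{"dx":0,"dy":0,"dz":0.03,"roll":0,"fingers":1},{"dx":0,"dy":0,"dz":0.03,"roll":0,"fingers":1},{"dx":0,"dy":0,"dz":0.02,"roll":0,"fingers":1},{"dx":0,"dy":0,"dz":0,"roll":0,"fingers":1},{"dx":0,"dy":0,"dz":0,"roll":0,"fingers":1}]'
python3 - <<'E'
from h import *
togo(511,168,12,135)
E
```

```text
clock: 15.0
tcp_pos: [509.6, 175.6, 196.9]
eef_rot: [-0.0, 0.628, 0.779, 0.0]
ft_force: [-0.0, 0.2, 1.0]
finger_gap: 88.1
gripper_force: 0.0
t 15.0 pos [509.6 175.6 196.9] yawY 12.3 gap 88.1 q7 -0.64 F [-0.   0.2  1. ]
dx -7.7 dy -0.3 dz 61.9 roll 0.004
```

```bash
python3 -m handwheel '[{"dx":-0.0077,"dy":0,"dz":0.02,"roll":0,"fingers":1},{"dx":0,"dy":0,"dz":0.02,"roll":0,"fingers":1},{"dx":0,"dy":0,"dz":0.015,"roll":0,"fingers":1},{"dx":0,"dy":0,"dz":0.006,"roll":0,"fingers":1},{"dx":0,"dy":0,"dz":0,"roll":0,"fingers":1},{"dx":0,"dy":0,"dz":0,"roll":0,"fingers":0},{"dx":0,"dy":0,"dz":0,"roll":0,"fingers":0},{"dx":0,"dy":0,"dz":0,"roll":0,"fingers":0},{"dx":0,"dy":0,"dz":0,"roll":0,"fingers":0},{"dx":0,"dy":0,"dz":0,"roll":0,"fingers":0}]'
python3 - <<'E'
from h import *
togo(511,168,12,135)
E
```

```text
clock: 16.0
tcp_pos: [511.5, 166.6, 135.9]
eef_rot: [0.0, 0.628, 0.778, 0.0]
ft_force: [-0.2, -0.8, -0.7]
finger_gap: 50.3
gripper_force: 0.0
t 16.0 pos [511.5 166.6 135.9] yawY 12.1 gap 50.3 q7 -0.69 F [-0.2 -0.8 -0.7]
dx 1.5 dy -0.2 dz 0.9 roll 0.002
```

```bash
python3 -m handwheel '[{"dx":0,"dy":0,"dz":0,"roll":0,"fingers":0},{"dx":0,"dy":0,"dz":0,"roll":0,"fingers":0},{"dx":0,"dy":0,"dz":-0.01,"roll":0,"fingers":0},{"dx":0,"dy":0,"dz":-0.02,"roll":0,"fingers":0},{"dx":0,"dy":0,"dz":-0.02,"roll":0,"fingers":0},{"dx":0,"dy":0,"dz":-0.03,"roll":0,"fingers":0},{"dx":0,"dy":0,"dz":-0.03,"roll":0,"fingers":0},{"dx":0,"dy":0,"dz":-0.04,"roll":0,"fingers":0},{"dx":0,"dy":0,"dz":-0.04,"roll":0,"fingers":0},{"dx":0,"dy":0,"dz":0,"roll":0,"fingers":0}]'
python3 - <<'E'
from h import *
togo(601.3,-228,-22.6,320)
E
```

```text
clock: 17.0
tcp_pos: [513.3, 168.4, 330.9]
eef_rot: [0.002, 0.628, 0.778, 0.004]
ft_force: [0.8, 0.7, -4.4]
finger_gap: 47.4
gripper_force: 30.0
t 17.0 pos [513.3 168.4 330.9] yawY 12.1 gap 47.4 q7 -0.51 F [ 0.8  0.7 -4.4]
dx -406.0 dy 2.6 dz 10.9 roll 0.606
```

```bash
python3 -m handwheel '[{"dx":0,"dy":0,"dz":0,"roll":0.121,"fingers":0},{"dx":0,"dy":0,"dz":0,"roll":0.121,"fingers":0},{"dx":0,"dy":0,"dz":0,"roll":0.121,"fingers":0},{"dx":0,"dy":0,"dz":0,"roll":0.121,"fingers":0},{"dx":-0.02,"dy":0.015,"dz":0,"roll":0.121,"fingers":0},{"dx":-0.035,"dy":0.025,"dz":0,"roll":0,"fingers":0},{"dx":-0.035,"dy":0.025,"dz":0,"roll":0,"fingers":0},{"dx":-0.035,"dy":0.025,"dz":0,"roll":0,"fingers":0},{"dx":-0.035,"dy":0.025,"dz":0,"roll":0,"fingers":0},{"dx":-0.035,"dy":0.025,"dz":0,"roll":0,"fingers":0}]'
python3 -m handwheel '[{"dx":-0.035,"dy":0.025,"dz":0,"roll":0,"fingers":0},{"dx":-0.035,"dy":0.025,"dz":0,"roll":0,"fingers":0},{"dx":-0.035,"dy":0.025,"dz":0,"roll":0,"fingers":0},{"dx":-0.02,"dy":0.01,"dz":0,"roll":0,"fingers":0},{"dx":0,"dy":0,"dz":0,"roll":0,"fingers":0},{"dx":0,"dy":0,"dz":0,"roll":0,"fingers":0}]'
python3 - <<'E'
from h import *
togo(601.3,-228,-22.6,200)
E
```

```text
clock: 18.0
tcp_pos: [567.7, -67.9, 324.2]
eef_rot: [-0.001, 0.831, 0.556, -0.002]
ft_force: [0.4, 0.3, -4.1]
finger_gap: 47.9
gripper_force: 30.0
clock: 18.6
tcp_pos: [598.4, -213.9, 323.9]
eef_rot: [-0.002, 0.832, 0.555, -0.001]
ft_force: [-0.1, 1.0, -2.8]
finger_gap: 47.4
gripper_force: 30.0
t 18.6 pos [ 598.4 -213.9  323.9] yawY -22.5 gap 47.4 q7 -0.32 F [-0.1  1.  -2.8]
dx -11.9 dy 8.1 dz 123.9 roll 0.001
```

```bash
cat > s.py <<'E'
from h import *
def ray_plane(o,dirs,z): return o+dirs*((z-o[2])/dirs[...,2])[...,None]
def hole(cam):
    f=np.load(cam+'.npz');P=pts(cam,f['d'])
    i=camera_info(cam);K=np.array(i['camera_matrix']);T=np.linalg.inv(i['camera_from_world'])
    near=(abs(P[...,0]-601)<100)&(abs(P[...,1]+228)<100)
    m=(near&(P[...,2]>49)&(P[...,2]<62)).astype(np.uint8)
    m=cv2.medianBlur(m*255,3)
    cs,h=cv2.findContours(m,cv2.RETR_CCOMP,cv2.CHAIN_APPROX_NONE)
    for c,hh in zip(cs,h[0]):
        a=cv2.contourArea(c)
        if a>300:
            u=c[:,0].astype(float);dr=np.c_[(u-K[[0,1],[2,2]])/K[0,0],np.ones(len(u))]@T[:3,:3].T
            q=ray_plane(T[:3,3],dr,55.)[:,:2]
            r=cv2.minAreaRect(q.astype(np.float32));M=cv2.moments(q.astype(np.float32).reshape(-1,1,2))
            print(cam,'hole' if hh[3]>=0 else 'outer',np.round(r[0],1),np.round(r[1],1),round(r[2],1),'centroid',round(M['m10']/M['m00'],1),round(M['m01']/M['m00'],1))
E
python3 - <<'E'
from s import *
for c in('top','scene'): hole(c)
o=env.get_obs();np.savez('wrist',p=0,t=o['tcp_pos'],r=o['eef_rot'])
p,d=capture('wrist');np.savez('wrist',p=p,d=d,t=o['tcp_pos'],r=o['eef_rot']);save('w3',p)
E
```

```text
top outer [ 600.1 -225.3] [119.7 141.5] 67.5 centroid 600.3 -225.5
top hole [ 599.8 -225.3] [84.8 61.1] 66.5 centroid 600.0 -224.9
scene outer [ 603.8 -230.3] [120.4 143.3] 67.6 centroid 603.7 -230.3
scene hole [ 604.2 -229.9] [83.9 60.2] 68.4 centroid 604.3 -230.3
```

View pics/w3.png

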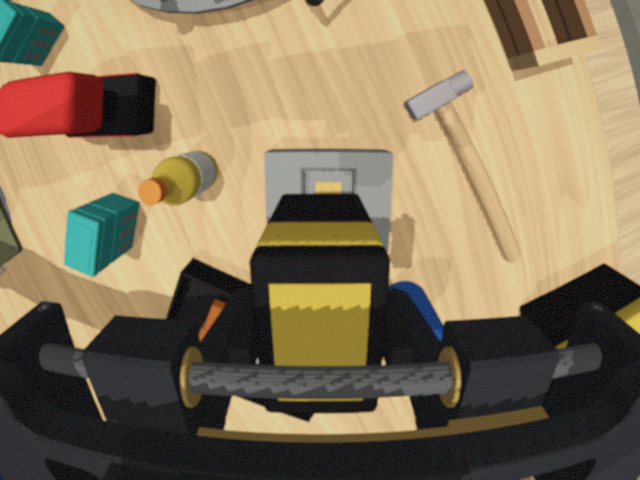

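The wrist view shows the charger squarely ahead: its far edge is at row 150 between columns 265 and 391, with the socket's far edge near row 168. The pack hangs straight in the fingers. I'll cast those edges onto z = 55.

```bash
cat > w.py <<'E'
from s import *
from scipy.spatial.transform import Rotation as R
def look():
    o=env.get_obs();p,d=capture('wrist')
    i=camera_info('wrist');K=np.array(i['camera_matrix']);T=np.array(i['T_tool_cam'])
    w,x,y,z=o['eef_rot'];Rt=R.from_quat([x,y,z,w]).as_matrix()
    def rays(uv):
        v=(np.asarray(uv,float)-K[[0,1],[2,2]])/K[0,0];r=np.linalg.norm(v,axis=-1,keepdims=True)
        return np.concatenate([v/r*np.sin(r),np.cos(r)],-1)@T[:3,:3].T   # tool frame
    return o,p,d,T,Rt,rays
def edges(rows,cols,z=55.):
    o,p,d,T,Rt,rays=look();h=cv2.cvtColor(p,cv2.COLOR_RGB2HSV);m=(h[...,1]<70)
    m=cv2.medianBlur(m.astype(np.uint8),3)
    cam=o['tcp_pos']+Rt@T[:3,3]
    def tool(uv): return (ray_plane(cam,rays(uv)@Rt.T,z)-o['tcp_pos'])@Rt
    L=[];Rr=[];F=[]
    for r in rows:
        k=np.where(m[r,200:440])[0]+200;L.append([k[0]-.5,r]);Rr.append([k[-1]+.5,r])
    for c in cols:
        k=np.where(m[100:260,c])[0]+100;F.append([c,k[0]-.5])
    L,Rr,F=map(lambda a:np.median(tool(a),0).round(1),(L,Rr,F))
    print('left',L,'right',Rr,'far',F);print('charger-centre rel TCP in tool: y %.1f x %.1f'%((L[1]+Rr[1])/2,F[0]-60))
    c=o['tcp_pos']+Rt@np.array([F[0]-60,(L[1]+Rr[1])/2,0]);print('world',c[:2].round(1),'width',Rr[1]-L[1])
    return p,tool
E
python3 - <<'E'
from w import *
p,tool=edges(range(155,185,3),range(285,375,8))
togo(602,-227.7,-22.5,200)
# pack in hand: top-face columns/rows (yellow) at its top plane
h=cv2.cvtColor(p,cv2.COLOR_RGB2HSV);m=cv2.inRange(h,(20,120,60),(34,255,255));m[:265]=0;m[:,:255]=0;m[:,390:]=0
ys,xs=np.where(m);print('yellow top rows',ys.min(),ys.max(),'cols',np.percentile(xs,2),np.percentile(xs,98))
E
```

```text
left [  31.7 -133.8  269.9] right [ 30.   79.2 269.2] far [ 48.7  10.2 269.5]
charger-centre rel TCP in tool: y -27.3 x -11.3
world [ 569.3 -212.6] width 213.0
t 18.7 pos [ 599.1 -211.9  324.9] yawY -22.4 gap 47.8 q7 -0.32 F [ 0.6  0.1 -3.7]
dx -13.5 dy 8.6 dz 124.9 roll 0.002
yellow top rows 282 442 cols 271.0 368.0
```

```bash
python3 - <<'E'
from w import *
o,p,d,T,Rt,rays=look()
h=cv2.cvtColor(p,cv2.COLOR_RGB2HSV);print(h[168,255:275,1],h[168,382:402,1],h[225:262:3,320,2])
t=lambda uv,z:(T[:3,3]+rays([uv])*((z-T[2,3])/rays([uv])[...,2:]))[0].round(1)
print('ch L',t((265,165),o['tcp_pos'][2]-55),'R',t((391.5,165),o['tcp_pos'][2]-55))
print('socket far corners',t((303,168),o['tcp_pos'][2]-55),t((355,168),o['tcp_pos'][2]-55))
print('pack far top edge',t((252,255),-19.5),t((387,255),-19.5),'bottom',t((283,196),90.5),t((357,196),90.5))
E
```

```text
[91 90 90 88 89 89 90 88 78 54 24  8  5  9  6  8  9  8  9 11] [10 11  9 11 12 12  9 11 16 41 73 90 94 92 91 91 95 93 90 89] [130 131 133 135 138 152 188  53  21  27  26  33  27]
ch L [ 33.3 -59.2 269.9] R [ 33.7  78.6 269.9]
socket far corners [ 29.5 -17.9 269.9] [ 29.7  38.4 269.9]
pack far top edge [ 38.  -21.6 -19.5] [ 38.   22.  -19.5] bottom [ 35.  -22.1  90.5] [35.  22.9 90.5]
```

```bash
python3 -m handwheel '[{"dx":-0.006,"dy":0.005,"dz":0.02,"roll":0,"fingers":0},{"dx":-0.005,"dy":0.0045,"dz":0.03,"roll":0,"fingers":0},{"dx":0,"dy":0,"dz":0.03,"roll":0,"fingers":0},{"dx":0,"dy":0,"dz":0.03,"roll":0,"fingers":0},{"dx":0,"dy":0,"dz":0.02,"roll":0,"fingers":0},{"dx":0,"dy":0,"dz":0.01,"roll":0,"fingers":0},{"dx":0,"dy":0,"dz":0,"roll":0,"fingers":0},{"dx":0,"dy":0,"dz":0,"roll":0,"fingers":0}]'
python3 - <<'E'
from w import *
togo(602,-227.7,-22.5,165)
p,d=capture('wrist');save('w4',cv2.resize(p[60:290,190:450],None,fx=2.4,fy=2.4))
E
```

```text
clock: 19.55
tcp_pos: [605.0, -227.5, 186.8]
eef_rot: [0.001, 0.831, 0.556, 0.001]
ft_force: [0.2, 0.3, -3.3]
finger_gap: 47.9
gripper_force: 30.0
t 19.55 pos [ 605.  -227.5  186.8] yawY -22.5 gap 47.9 q7 -0.36 F [ 0.2  0.3 -3.3]
dx -1.3 dy -2.7 dz 21.8 roll 0.000
```

View pics/w4.png

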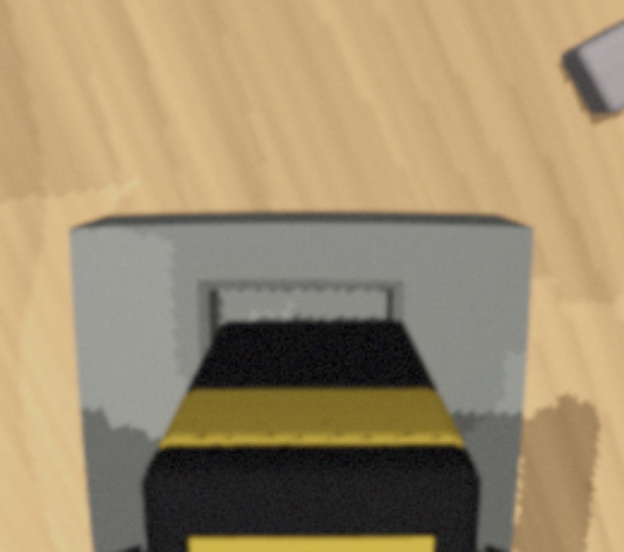

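The close view has the pack's lower edge at about crop (222–402, 322) and the socket rim at crop (198–403, 282). The charger's top spans crop columns 72–531.

```bash
python3 - <<'E'
from w import *
o,p,d,T,Rt,rays=look();z=o['tcp_pos'][2]-55
t=lambda c,zz:(T[:3,3]+rays([(c[0]/2.4+190-.3,c[1]/2.4+60-.3)])*((zz-T[2,3])/rays([(c[0]/2.4+190-.3,c[1]/2.4+60-.3)])[...,2:]))[0].round(1)
print(o['tcp_pos'])
for n,c,zz in (('chL',(72,235),z),('chR',(531,235),z),('chfar',(300,227),z),('sockL',(198,282),z),('sockR',(403,282),z),('inL',(212,290),z),('inR',(392,290),z),('packL',(222,322),90.5),('packR',(402,322),90.5)): print(n,t(c,zz))
E
```

```text
[ 605.21752407 -227.79151127  187.20318171]
chL [ 55.6 -72.  132.2]
chR [ 55.4  65.8 132.2]
chfar [ 56.6  -3.3 132.2]
sockL [ 40.4 -33.8 132.2]
sockR [ 40.3  27.3 132.2]
inL [ 37.9 -29.6 132.2]
inR [ 37.8  24.1 132.2]
packL [ 36.3 -22.5  90.5]
packR [36.3 23.  90.5]
```

```bash
python3 -m handwheel '[{"dx":-0.002,"dy":-0.003,"dz":0.01,"roll":0,"fingers":0},{"dx":0,"dy":0,"dz":0.01,"roll":0,"fingers":0},{"dx":0,"dy":0,"dz":0.01,"roll":0,"fingers":0},{"dx":0,"dy":0,"dz":0,"roll":0,"fingers":0},{"dx":0,"dy":0,"dz":0,"roll":0,"fingers":0}]'
python3 - <<'E'
from w import *
togo(602.7,-228.2,-22.5,118)
E
python3 -m handwheel '[{"dx":0,"dy":0,"dz":0.006,"roll":0,"fingers":0},{"dx":0,"dy":0,"dz":0.006,"roll":0,"fingers":0},{"dx":0,"dy":0,"dz":0,"roll":0,"fingers":0},{"dx":0,"dy":0,"dz":0,"roll":0,"fingers":0}]'
```

```text
clock: 20.15
tcp_pos: [600.4, -228.6, 155.1]
eef_rot: [-0.0, 0.832, 0.555, -0.0]
ft_force: [0.0, 0.1, -3.5]
finger_gap: 47.9
gripper_force: 30.0
t 20.15 pos [ 600.4 -228.6  155.1] yawY -22.5 gap 47.9 q7 -0.38 F [ 0.   0.1 -3.5]
dx 1.2 dy 2.0 dz 37.1 roll -0.000
clock: 20.55
tcp_pos: [600.5, -228.6, 143.5]
eef_rot: [-0.0, 0.832, 0.555, -0.0]
ft_force: [0.3, 1.3, -3.6]
finger_gap: 47.3
gripper_force: 30.0
```

```bash
python3 -m handwheel '[{"dx":0,"dy":0.001,"dz":0.004,"roll":0,"fingers":0},{"dx":0,"dy":0,"dz":0.004,"roll":0,"fingers":0},{"dx":0,"dy":0,"dz":0.004,"roll":0,"fingers":0},{"dx":0,"dy":0,"dz":0,"roll":0,"fingers":0},{"dx":0,"dy":0,"dz":0,"roll":0,"fingers":0}]'
```

```text
clock: 21.05
tcp_pos: [601.4, -229.1, 131.5]
eef_rot: [-0.0, 0.832, 0.555, -0.0]
ft_force: [0.7, -0.1, -3.5]
finger_gap: 47.6
gripper_force: 30.0
```

No contact with the bottom about 15 mm inside the socket, so I'll continue down.

```bash
python3 -m handwheel '[{"dx":0,"dy":0,"dz":0.004,"roll":0,"fingers":0},{"dx":0,"dy":0,"dz":0.004,"roll":0,"fingers":0},{"dx":0,"dy":0,"dz":0.003,"roll":0,"fingers":0},{"dx":0,"dy":0,"dz":0,"roll":0,"fingers":0},{"dx":0,"dy":0,"dz":0,"roll":0,"fingers":0}]'
python3 -m handwheel '[{"dx":0,"dy":0,"dz":0.002,"roll":0,"fingers":0},{"dx":0,"dy":0,"dz":0,"roll":0,"fingers":0},{"dx":0,"dy":0,"dz":0,"roll":0,"fingers":0}]'
```

```text
clock: 21.55
tcp_pos: [601.5, -229.1, 120.6]
eef_rot: [-0.0, 0.832, 0.555, -0.0]
ft_force: [0.3, 0.2, -4.7]
finger_gap: 47.7
gripper_force: 30.0
clock: 21.85
tcp_pos: [601.5, -229.1, 118.7]
eef_rot: [0.0, 0.832, 0.555, -0.0]
ft_force: [-0.3, -0.5, -4.1]
finger_gap: 48.0
gripper_force: 30.0
```

```bash
python3 -m handwheel '[{"dx":0,"dy":0,"dz":0.0015,"roll":0,"fingers":0},{"dx":0,"dy":0,"dz":0,"roll":0,"fingers":0},{"dx":0,"dy":0,"dz":0,"roll":0,"fingers":0}]'
```

```text
clock: 22.15
tcp_pos: [601.8, -229.2, 118.0]
eef_rot: [0.0, 0.832, 0.555, 0.0]
ft_force: [-1.2, 1.4, 3.6]
finger_gap: 47.8
gripper_force: 30.0
```

It has reached the floor, so I'll release, rise and check.

```bash
python3 -m handwheel '[{"dx":0,"dy":0,"dz":0,"roll":0,"fingers":0.8},{"dx":0,"dy":0,"dz":0,"roll":0,"fingers":0.8},{"dx":0,"dy":0,"dz":0,"roll":0,"fingers":0.8},{"dx":0,"dy":0,"dz":-0.01,"roll":0,"fingers":0.8},{"dx":0,"dy":0,"dz":-0.02,"roll":0,"fingers":0.8},{"dx":0,"dy":0,"dz":-0.04,"roll":0,"fingers":0.8},{"dx":0,"dy":0,"dz":-0.04,"roll":0,"fingers":0.8},{"dx":0,"dy":0,"dz":-0.04,"roll":0,"fingers":0.8},{"dx":0,"dy":0,"dz":-0.03,"roll":0,"fingers":0.8},{"dx":0,"dy":0,"dz":0,"roll":0,"fingers":0.8}]'
python3 -m handwheel '[{"dx":0.04,"dy":-0.02,"dz":0,"roll":0,"fingers":0.8},{"dx":0.04,"dy":-0.02,"dz":0,"roll":0,"fingers":0.8},{"dx":0.04,"dy":-0.02,"dz":0,"roll":0,"fingers":0.8},{"dx":0.04,"dy":-0.02,"dz":0,"roll":0,"fingers":0.8},{"dx":0,"dy":0,"dz":0,"roll":0,"fingers":0.8},{"dx":0,"dy":0,"dz":0,"roll":0,"fingers":0.8}]'
python3 - <<'E'
from m import *
togo(602,-228,-22)
for c in('top','scene'):
    p,d=capture(c); np.savez(c,p=p,d=d)
blobs('scene',(22,120,60),(34,255,255),(230,200,310,350),30,(100,165));blobs('top',(22,120,60),(34,255,255),(370,120,450,230),30,(100,165))
save('final',p)
E
```

```text
clock: 23.15
tcp_pos: [604.3, -229.4, 303.2]
eef_rot: [0.004, 0.832, 0.555, 0.004]
ft_force: [0.7, -0.9, 0.3]
finger_gap: 70.3
gripper_force: 0.0
clock: 23.75
tcp_pos: [588.5, -49.3, 297.1]
eef_rot: [-0.0, 0.831, 0.557, -0.0]
ft_force: [-0.6, -0.1, 0.6]
finger_gap: 70.5
gripper_force: 0.0
t 23.75 pos [588.5 -49.3 297.1] yawY -22.3 gap 70.5 q7 -0.61 F [-0.6 -0.1  0.6]
dx -160.1 dy 80.3 dz None roll -0.006
scene [289. 235.] 166 med [ 475.3 -137.9  108.6] z95 126.3 rect [ 471.8 -136.4] [41.4 33.5] 77.6
scene [266. 282.] 357 med [ 602.6 -228.3  137.2] z95 140.1 rect [ 603.6 -229.6] [55.2 41.2] 67.1
scene [266. 297.] 222 med [ 625.8 -234.7  114.9] z95 127.8 rect [ 624.2 -229.4] [33.3 77.9] 4.8
top [427. 173.] 128 med [ 599.9 -243.5  136.6] z95 140.5 rect [ 597.8 -240.3] [25.4 34.9] 66.5
```

View pics/final.png

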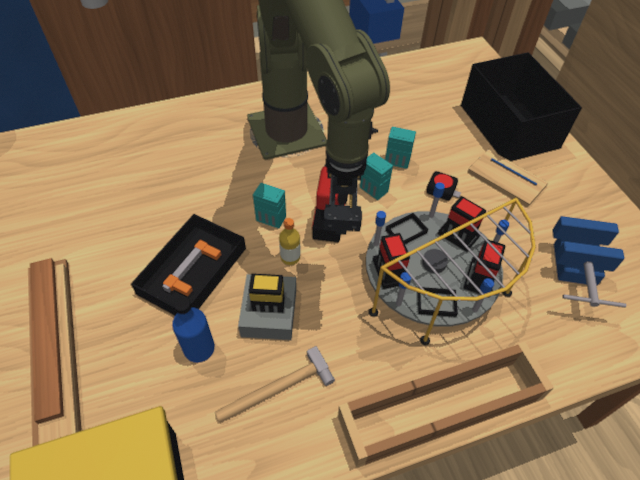

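The final view shows the pack upright in the charger at (266,285). Its top is at z = 137 mm, which means it is fully home. The clamp is in the tray at (190,265), and everything else is undisturbed.

```bash
python3 -c "
from plant import env
print(env.hand_in())"
```

```text
the job is handed in; nothing more can be done
None
```

The flat pack is upright and fully home in the charger's socket, the clamp is in the black tray, the red packs are still in their bays, and the job was handed in at about 24 s.

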